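# Lock the quick-release head on a monitor with its wing thumbscrew

## Robot

A 6-joint arm with a two-finger parallel gripper is mounted at the origin on the work surface. World frame = base frame: x ahead of the robot, y to its left, z up, the work surface at z = 0. Lengths are in m, angles in rad, forces in N, time in s.
With the tool pointing down it reaches from about 0.25 to 0.775 m from the base axis. Payload 4 kg.
Tool frame: the origin (TCP) lies between the finger pads; the fingertips stand 14 mm ahead of it and the grasp point (between the pads) lies 5 mm behind it (tip_reach is the distance from the TCP to the fingertips, in m); z points along the fingers, y is the line along which they close (so a half turn about z gives the same grasp; the last joint's range is limited). The gripper opens to 94 mm and grips with 3 to 60 N. Pads are 16 mm wide; open, the fingers measure 119 mm over their backs; the gripper's body (75 mm by 177 mm) begins 78 mm behind the grasp point.
Start: joints at [1.225, 0.087, 1.371, -0, 1.684, -0.103], TCP at [0.132, 0.534, 0.22] pointing down, gripper open.
Joint ranges: [-3.1, 3.1], [-0.76, 2.03], [0.27, 2.55], [-1.08, 4.22], [0.17, 2.65], [-2.57, 2.57]. Speed limits (rad/s): [2.79, 2.79, 3.14, 3.14, 3.14, 3.14].

## Interface

Orientations are given as [roll, pitch, yaw] about the fixed x, y, z axes, in that order (R = Rz(yaw) Ry(pitch) Rx(roll)).
In Python, from bench import * gives the robot as it stands. The module is installed in compiled form; this text tells all that it offers.
- The arm moves only by the tool servo_tool, never from a script. Its argument "targets" is a list of rows, each a list of 4 numbers: the shift along the tool's x, y, z in cm, then the turn about the tool's z in degrees. A call has 1 to 8 rows; each row is the pose to reach, as a shift and turn from the pose commanded when the call began, along the tool's axes at that moment; what a row does not reach only later rows make up. A row lasts 1/8 s, in which the tool goes at most 62.5 mm and 10.7 degrees, less where a joint would pass 70% of its speed; a pose out of reach is approached as far as the arm can. A call with a gripper value outside its range is refused whole. "claw" is the closure in counts, from 0 (fully open) to 255 (shut), set as the call begins (left out, the last holds). The fingers move at their own pace and stop on an object; the grip force is fixed at half the most. Time passes only in rows, so rows that repeat a pose let the fingers close. It gives the time, the measured TCP pose, the force, the opening and the grip force at its end, in the units of the state.
- get_obs(): the state, without advancing time (a new reading comes with each control period).
- snapshot(name): name is "scene" or "top" or "wrist"; returns the picture (400x640x3 uint8, blue, green, red); there is no depth.
- camera_model(name): a dict with "camera_matrix" (3x3 intrinsics, pixels), "camera_from_world" (4x4, takes a point from world to camera coordinates). Camera axes: x right, y up, looking along -z (the intrinsics and any distortion apply to the point x, -y, -z); pixel columns grow to the right and rows downward; lengths in m; the calibration is good to about 2 mm. A picture is of the moment at which its call begins: read the wrist's pose just before it. camera_model takes no time and is no camera call; for the wrist camera it gives the pose at the moment of the call.
- close_job(): hands the job in; it is judged then, once.
The state is a dict: "time": time; "joint_positions": joint angles; "qvel": joint speeds; "joint_torque": joint torques, N m; "tool_pos": TCP position; "ee_rot": TCP orientation; "wrist_force": force on the tool from outside, world axes, zero at the start; "wrist_torque": the same for the moment, N m; "width": finger opening in m; "finger_force": force on a finger pad.
Only numpy, scipy, OpenCV 4.12 (cv2) and the standard library are available. Lean on these libraries where they do the work, as an engineer would, in place of code of your own. Each camera call takes 0.05 s, during which the arm holds its last target. There are 200 camera calls.

## Task

The monitor lies face down on its foam, with the mounting head of its arm only part-way into the quick-release plate. Push the head by its upright tab along the rails until it is fully home against the end stop, then lock it: spin the loose blue wing thumbscrew clockwise with fingertip strokes on its wings until it stops, finger-tight. Push gently all the time, as the screen is underneath, do not pinch the screw, and leave the loose things on and beside the monitor where they lie.

Things in the scene. Friction and masses are not known exactly. Their poses are not given: they have to be found in the camera images.
- monitor: 24-inch monitor lying face down, immovable: foam 360 x 590 x 10 mm, dark panel 322 x 540 (back rim at height 26), rear housing 216 x 350 (top at 46), on it a centred steel plate 120 x 120 (top at 49) with two guide rails (outer edges at y = +-41.5, tops at 58) and an end stop at its +x end. Origin: centre of the foam's underside; x along the rails to the end stop, y along the 590 mm side, z up
- head (a joint): slide of the aluminium mounting head along the rails (the monitor's +x), in m: 0 is farthest out, 0.030 fully home against the end stop. A snug fit: about 9 N along the rails move it, either way. Going +x from the outer face of its push tab: the thumbscrew's axis at 40 mm, then the tilt joint and socket from 91 to 134 mm, rising 48 mm above point head_tab
- head_tab (a point): centre of the outer face of the head's upright push tab; this face looks to the monitor's -x (to the robot) and is pushed towards +x. The tab is 50 mm wide (y), 4 mm thick and 18 mm tall, 9 mm below to 9 mm above this point; its foot is 3 mm above the rear housing, which reaches 14 to 44 mm beyond it to -x. Axes as the monitor's; moves with the head
- thumbscrew (a joint): turn still to go on the thumbscrew, in rad, growing counter-clockwise seen from above: 0 is fully screwed in, where it stops; 6.28 is one turn open. Turning it clockwise from above screws it in and lowers it by 0.7 mm a turn. It is loose: about 0.025 N m turn it, and it stays where it is left
- thumbscrew_wings (a point): point on the axis of the blue wing thumbscrew at mid-height of its wings; rides on the head. It turns with the screw: x along one wing, -x along the other, z up. The wings are flat upright plates 5 mm thick, out to 20 mm from the axis, 9.5 mm below to 9.5 mm above this point; hub radius 7.5 mm, its top 4.5 mm above this point. The wings' lower edge is level with the top of the tab to about 1 mm
- screwdriver: bystander: red-handled screwdriver, 150 mm long, lying on the monitor's left back rim; origin under its middle, x along it
- hex_key: bystander: L-shaped steel hex key, 75 x 25 mm, 5 mm thick, lying on the monitor's left back rim; origin under the middle of its long leg
- screw_dish: bystander: white square dish 70 x 70 x 18 mm with spare screws, on the monitor's right back rim; origin under its centre
- tape: bystander: roll of amber tape, radius 40 mm, 19 mm tall, lying on the monitor's right back rim; origin under its centre
- mug: bystander: blue mug, radius 41 mm, 95 mm tall, on the desk beside the monitor; origin under its centre
- mouse: bystander: black computer mouse 115 x 62 x 35 mm, on the desk beside the monitor; origin under its centre

How it is judged:
On the way, in this order (a step that is already met when the one before it is completed fails the run):
1. the head is fully home against the end stop (value of joint head above 0.0285 m), for 0.2 s.
2. with the head home, the thumbscrew is screwed in until it stops (value of joint head above 0.0285 m and value of joint thumbscrew below 0.2 rad), for 0.2 s.
At the end, for the whole second after the job is handed in: The head is within 1.5 mm of the end stop and the thumbscrew within 0.2 rad of its stop and at rest, reached in that order; every bystander within 25 mm of where it began, and nothing pushed or pinched with over 30 N (all of step 2 and velocity of joint thumbscrew between -0.1 and 0.1 rad/s); the robot touches nothing.
It fails at once if a bystander (screwdriver, hex key, dish, tape, mug or mouse) is moved or lifted by more than 25 mm (distance of any of screwdriver, hex_key, screw_dish, tape, mug, mouse from where it was at the start of the episode above 0.025 m).
It fails at once if the monitor, its head or the screw is pushed or pinched with more than 30 N (contact force between any of the fingers, the arm and monitor above 30 N).
It also fails if it takes over 72 s, if anything falls off the work surface, if the arm or the gripper's body presses on something with over 40 N, if the wrist force passes 120 N, or if a joint passes its speed limit or range.

## Working session

There is one attempt and no reset: what is moved stays moved. The work goes in short steps, Python scripts to look and compute and a tool call to move; the robot and the scene stay as the last step left them, time stands still between calls to the robot, and variables do not carry over. Pictures are saved under pics/ and viewed, at most 10 in all, crops included, and the job is handed in when it is done.

Besides the shell and the picture viewer there is one more tool, called after ">>>" in YAML: its name, and indented under it one key for each argument. servo_tool: Moves the arm, as the interface text tells. Its arguments: {"type":"object","properties":{"targets":{"type":"array"},"claw":{"type":"number"}},"required":["targets"]}

```bash
mkdir -p pics; cat > h.py <<'E'
from bench import *
import numpy as np, cv2
def ray(cm,u,v,z):
    K=np.array(cm["camera_matrix"]);T=np.array(cm["camera_from_world"])
    d=np.linalg.inv(K)@[u,v,1]; d=np.array([d[0],-d[1],-d[2]])
    R=T[:3,:3];o=-R.T@T[:3,3];d=R.T@d
    return o+d*(z-o[2])/d[2]
def proj(cm,p):
    K=np.array(cm["camera_matrix"]);T=np.array(cm["camera_from_world"])
    c=T[:3,:3]@p+T[:3,3]; q=K@[c[0],-c[1],-c[2]]; return q[:2]/q[2]
E
python3 - <<'E'
from h import *
for n in("top","scene"):
    cv2.imwrite(f"pics/{n}0.png",snapshot(n)); cm=camera_model(n); print(n,{k:np.round(v,3).tolist() if k!='x' else v for k,v in cm.items()})
o=get_obs();print(o)
E
```

```text
top {'camera_matrix': [[457.756, 0.0, 319.205], [0.0, 457.756, 199.981], [0.0, 0.0, 1.0]], 'camera_from_world': [[-0.019, -0.999, -0.029, 0.026], [0.987, -0.023, 0.159, -0.615], [-0.159, -0.025, 0.987, -1.378], [0.0, 0.0, 0.0, 1.0]]}
scene {'camera_matrix': [[405.195, 0.0, 314.35], [0.0, 405.195, 199.294], [0.0, 0.0, 1.0]], 'camera_from_world': [[-0.113, 0.994, 0.011, 0.074], [-0.725, -0.09, 0.683, 0.385], [0.679, 0.069, 0.731, -1.774], [0.0, 0.0, 0.0, 1.0]]}
{'time': 0.1, 'joint_positions': array([ 1.22494974e+00,  8.78716200e-02,  1.37208620e+00, -2.27114302e-05,
        1.68360311e+00, -1.03075789e-01]), 'qvel': array([ 1.03881876e-03, -8.51629657e-04, -2.99561755e-03,  3.02109263e-05,
       -3.66182375e-04, -1.70310369e-04]), 'joint_torque': array([ 2.04522083e-03, -3.41254377e+01, -3.03302264e+01,  7.19685573e-02,
        3.04574647e-02, -1.01224482e-04]), 'tool_pos': array([0.13205652, 0.53343154, 0.21843496]), 'ee_rot': array([-3.13963250e+00, -1.80070237e-04,  2.89881915e+00]), 'wrist_force': array([ 0.19107574,  0.14514962, -0.23419542]), 'wrist_torque': array([-0.02590132,  0.02677291, -0.04287348]), 'finger_force': 0.0, 'width': 0.09382590153572475}
```

View pics/top0.png

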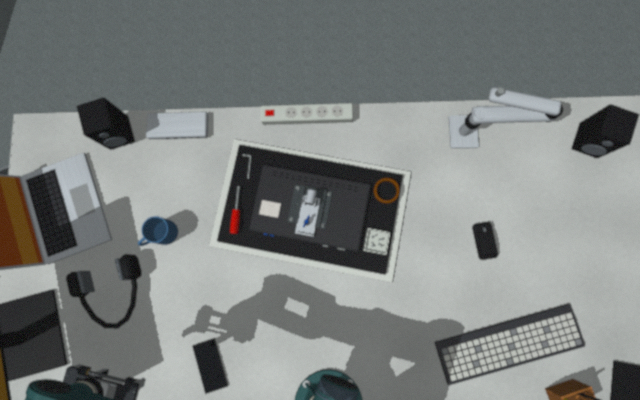

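View pics/scene0.png

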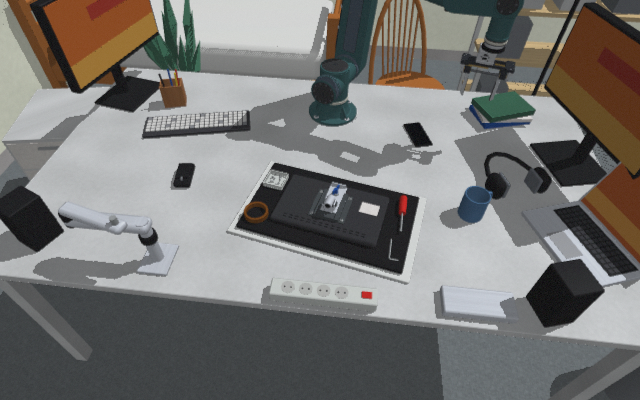

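The top view shows the monitor at about (312,210), turned roughly -10°, with the blue screw near (309,218). The tab is on its lower (robot) side, the screwdriver, hex key and mug are to the left, and the tape, dish and mouse are to the right.

```bash
python3 - <<'E'
from h import *
im=cv2.imread("pics/top0.png");cm=camera_model("top")
g=im.max(2); m=(g<75).astype(np.uint8)*255
m[:, :200]=0;m[:,420:]=0;m[:130]=0;m[290:]=0
m=cv2.morphologyEx(m,cv2.MORPH_CLOSE,np.ones((9,9)))
c=max(cv2.findContours(m,0,2)[0],key=cv2.contourArea)
P=np.array([ray(cm,u,v,.026)[:2] for u,v in c[:,0]],np.float32)
print(cv2.minAreaRect(P), cv2.boundingRect(c))
hsv=cv2.cvtColor(im,cv2.COLOR_BGR2HSV)
b=cv2.inRange(hsv,(100,90,60),(130,255,255));b[:, :280]=0;b[:,345:]=0;b[:180]=0;b[240:]=0
ys,xs=np.nonzero(b);print(len(xs),xs.mean(),ys.mean(),ray(cm,xs.mean(),ys.mean(),.085))
print(camera_model("wrist")); 
cv2.imwrite("pics/tc.png",cv2.resize(im[135:285,205:415],None,fx=3.8,fy=3.8,interpolation=2))
E
```

```text
((0.5967649817466736, 0.04228702187538147), (0.5336850881576538, 0.31573495268821716), 77.7615737915039) (218, 146, 184, 127)
24 306.375 221.0 [0.54672622 0.0522126  0.085     ]
{'camera_matrix': array([[275.69314671,   0.        , 318.97913089],
       [  0.        , 275.69314671, 198.62374685],
       [  0.        ,   0.        ,   1.        ]]), 'camera_from_world': array([[ 0.23981914,  0.97081391, -0.0026726 , -0.54857953],
       [-0.9442022 ,  0.23260331, -0.23319071,  0.02616006],
       [-0.22576312,  0.05844707,  0.97242735, -0.39015402],
       [ 0.        ,  0.        ,  0.        ,  1.        ]])}
```

View pics/tc.png

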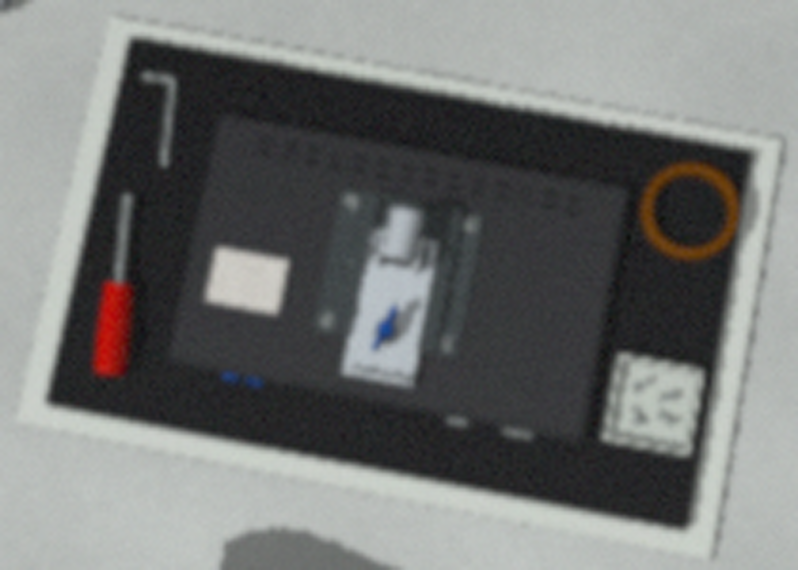

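Panel measures 534 x 316 mm (true 540 x 322), centre (0.597, 0.042), monitor yaw about -12.2°. The screw is at about (0.547, 0.052), on the centre line. I'll move above the tab side for a close look.

>>> servo_tool:
  targets:
    - [-5,-4.2,0,0]
    - [-10,-8.4,0,0]
    - [-15,-12.6,0,0]
    - [-20,-16.8,0,0]
    - [-25,-21,0,0]
    - [-30,-25.2,0,0]
    - [-35,-29.4,0,0]
    - [-40,-33.6,0,-1.7]
  claw: 255

```text
time: 1.1
tool_pos: [0.4272, 0.1278, 0.2192]
ee_rot: [3.141, -0.0, 2.929]
wrist_force: [1.2, 0.3, -0.4]
width: 0.0172
finger_force: 0.0
```

>>> servo_tool:
  targets:
    - [-3.9,-3.2,0,0]
    - [-3.9,-3.2,0,0]
    - [-3.9,-3.2,0,0]

```text
time: 1.48
tool_pos: [0.4574, 0.0904, 0.219]
ee_rot: [3.141, -0.002, 2.928]
wrist_force: [-0.6, 0.3, -0.2]
width: 0.0003
finger_force: 0.0
```

```bash
python3 - <<'E'
from h import *
o=get_obs();cm=camera_model("wrist");cv2.imwrite("pics/w1.png",snapshot("wrist"))
print(o["time"],o["tool_pos"],o["ee_rot"],o["joint_positions"],o["wrist_force"],o["width"])
T=cm["camera_from_world"];print("cam",-T[:3,:3].T@T[:3,3]);np.savez("w1.npz",K=cm["camera_matrix"],T=T)
a=np.deg2rad(-12.2);x=np.array([np.cos(a),np.sin(a),0])
for s in (-.05,-.09): print(proj(cm,np.array([.597,.042,.067])+s*x))
E
```

```text
1.475 [0.45740693 0.09040576 0.21898849] [ 3.14130920e+00 -1.51938538e-03  2.92812586e+00] [ 7.29306254e-02 -9.97675228e-02  1.55764991e+00  7.05734473e-04
  1.68508766e+00 -1.28431869e+00] [-0.61078599  0.34910818 -0.23844252] 0.00033278552233800384
cam [0.39318314 0.10392769 0.38465941]
[305.19931827 265.60672368]
[304.82364696 235.65132394]
```

View pics/w1.png

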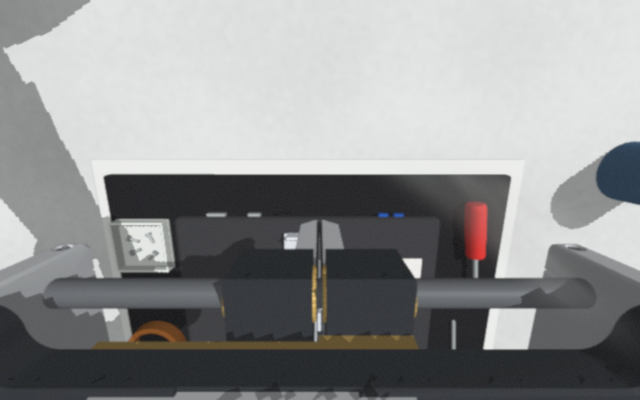

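The wrist view shows the monitor square to the image, with the gripper hiding the screw. The tab's edge shows at about (291,241). I'll shift the tool forward so the camera looks down on the head.

>>> servo_tool:
  targets:
    - [-6,0,0,0]
    - [-12,-0.3,2,0]
    - [-17,-0.6,4,0]
    - [-19,-0.6,5,0]
    - [-19,-0.6,5,0]

```text
time: 2.15
tool_pos: [0.6419, 0.0456, 0.1673]
ee_rot: [-3.141, -0.004, 2.93]
wrist_force: [0.1, 0.1, 0.1]
width: 0.0003
finger_force: 0.0
```

```bash
python3 - <<'E'
from h import *
o=get_obs();cm=camera_model("wrist");im=snapshot("wrist");cv2.imwrite("pics/w2.png",im)
print(o["time"],o["tool_pos"],o["ee_rot"])
T=cm["camera_from_world"];np.savez("w2.npz",K=cm["camera_matrix"],T=T)
cv2.imwrite("pics/w2c.png",cv2.resize(im[60:300,200:460],None,fx=2.5,fy=2.5,interpolation=2))
E
```

```text
2.15 [0.64187588 0.04555074 0.16731162] [-3.14121786 -0.003873    2.93019871]
```

View pics/w2c.png

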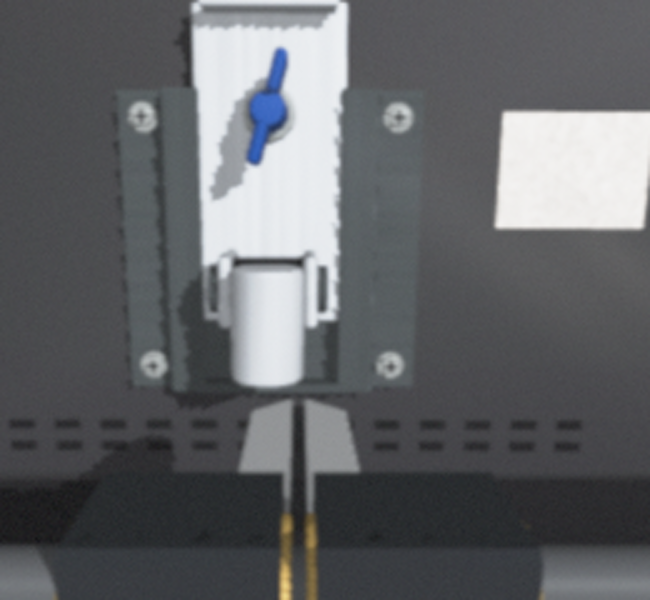

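The close view shows the tab's outer edge at crop (197..347, 4), the blue hub at (268,110) with wings near-aligned with the rails, and the tilt joint at (268,310).

```bash
cat > loc.py <<'E'
from h import *
def screw(im,cm,z=.079):
    b=cv2.inRange(cv2.cvtColor(im,cv2.COLOR_BGR2HSV),(100,110,50),(130,255,255))
    c=max(cv2.findContours(b,0,2)[0],key=cv2.contourArea)
    bb=np.zeros_like(b);cv2.drawContours(bb,[c],-1,255,-1)
    v,u=np.nonzero(bb);P=np.array([ray(cm,i,j,z)[:2] for i,j in zip(u,v)])
    m=P.mean(0);w,E=np.linalg.eigh(np.cov((P-m).T));e=E[:,1]
    t=(P-m)@e; (x,y),_,_=cv2.minAreaRect(P.astype(np.float32))
    return m,(x,y),np.degrees(np.arctan2(e[1],e[0]))%180,np.ptp(t),len(u)
E
python3 - <<'E'
from loc import *
im=cv2.imread("pics/w2.png");d=np.load("w2.npz");cm=dict(camera_matrix=d["K"],camera_from_world=d["T"])
print(screw(im,cm))
f=lambda x,y,z:ray(cm,200+(x+.5)/2.5-.5,60+(y+.5)/2.5-.5,z)
print("tab",f(197,4,.067),f(347,3,.067)," plate screws",[f(*p,.051).round(4) for p in ((143,117),(399,117),(153,365),(390,365))])
a=f(143,117,.051);b=f(399,117,.051);print(np.degrees(np.arctan2(*(a-b)[:2])))
E
```

```text
(array([0.55052468, 0.05339788]), (0.5497235655784607, 0.053659871220588684), np.float64(151.82172672763753), np.float64(0.038369377891182804), 337)
tab [0.50936992 0.0365987  0.067     ] [0.52020328 0.08874235 0.067     ]  plate screws [array([0.5402, 0.0048, 0.051 ]), array([0.5611, 0.1025, 0.051 ]), array([ 0.6377, -0.017 ,  0.051 ]), array([0.6587, 0.0811, 0.051 ])]
-167.92153907187767
```

>>> servo_tool:
  targets:
    - [6,-0.5,0,0]
    - [12,-1,0,0]
    - [15.6,-1.2,0,0]
    - [15.6,-1.2,4,0]
    - [15.6,-1.2,7,0]
    - [15.6,-1.2,8,0]
    - [15.6,-1.2,8,0]

```text
time: 3.08
tool_pos: [0.4869, 0.066, 0.0902]
ee_rot: [3.141, 0.001, 2.929]
wrist_force: [0.3, -1.1, 0.4]
width: 0.0006
finger_force: 0.0
```

>>> servo_tool:
  targets:
    - [0,0,1.2,0]
    - [0,0,2.2,0]
    - [0,0,2.2,0]
    - [-0.6,0,2.2,0]
    - [-1.2,0,2.2,0]
    - [-1.2,0,2.2,0]

```text
time: 3.82
tool_pos: [0.4998, 0.0627, 0.0677]
ee_rot: [3.141, 0.001, 2.928]
wrist_force: [0.7, 0.5, 0.4]
width: 0.0004
finger_force: 0.0
```

Now gentle forward steps, watching the force.

>>> servo_tool:
  targets:
    - [-0.2,0,0,0]
    - [-0.4,0,0,0]
    - [-0.6,0,0,0]
    - [-0.8,0,0,0]
    - [-1.0,0,0,0]
    - [-1.2,0,0,0]

```text
time: 4.58
tool_pos: [0.5078, 0.061, 0.0676]
ee_rot: [-3.141, -0.007, 2.929]
wrist_force: [-9.6, 0.9, 7.2]
width: 0.0002
finger_force: 4.6
```

>>> servo_tool:
  targets:
    - [-0.2,0,0,0]
    - [-0.4,0,0,0]
    - [-0.6,0,0,0]
    - [-0.8,0,0,0]

```text
time: 5.08
tool_pos: [0.5156, 0.0593, 0.0676]
ee_rot: [-3.141, -0.007, 2.929]
wrist_force: [-8.5, 1.6, 6.6]
width: 0.0006
finger_force: 4.6
```

>>> servo_tool:
  targets:
    - [-0.15,0,0,0]
    - [-0.3,0,0,0]
    - [-0.45,0,0,0]

```text
time: 5.45
tool_pos: [0.52, 0.0583, 0.0676]
ee_rot: [-3.141, -0.007, 2.929]
wrist_force: [-9.4, 0.9, 6.9]
width: 0.0008
finger_force: 4.6
```

>>> servo_tool:
  targets:
    - [-0.15,0,0,0]
    - [-0.3,0,0,0]
    - [-0.45,0,0,0]

```text
time: 5.82
tool_pos: [0.5244, 0.0573, 0.0676]
ee_rot: [-3.141, -0.007, 2.929]
wrist_force: [-8.7, 1.8, 7.1]
width: 0.0001
finger_force: 4.6
```

>>> servo_tool:
  targets:
    - [-0.15,0,0,0]
    - [-0.3,0,0,0]
    - [-0.45,0,0,0]

```text
time: 6.2
tool_pos: [0.526, 0.057, 0.0676]
ee_rot: [-3.141, -0.014, 2.929]
wrist_force: [-17.9, 2.6, 14.0]
width: 0.0007
finger_force: 9.1
```

Force doubled and motion stopped, so the head is against the stop. I'll back off, rise and look.

>>> servo_tool:
  targets:
    - [0.8,0,0,0]
    - [1.5,0,0,0]
    - [1.5,0,-5,0]
    - [0,0,-10,0]
    - [-5,0,-10,0]
    - [-10,0,-10,0]
    - [-15,0,-10,0]
    - [-15,0,-10,0]

```text
time: 7.2
tool_pos: [0.6802, 0.0229, 0.1638]
ee_rot: [-3.141, -0.003, 2.927]
wrist_force: [-1.9, 0.9, -0.4]
width: 0.0001
finger_force: 0.0
```

>>> servo_tool:
  targets:
    - [0,0,0,0]

```text
time: 7.32
tool_pos: [0.6779, 0.0241, 0.167]
ee_rot: [3.142, -0.001, 2.928]
wrist_force: [-0.6, 0.3, 0.0]
width: 0.0003
finger_force: 0.0
```

```bash
python3 - <<'E'
from loc import *
o=get_obs();cm=camera_model("wrist");im=snapshot("wrist");cv2.imwrite("pics/w3.png",im)
print(o["time"],o["tool_pos"],o["ee_rot"],o["joint_positions"])
np.savez("w3.npz",K=cm["camera_matrix"],T=cm["camera_from_world"])
print(screw(im,cm))
cv2.imwrite("pics/w3c.png",cv2.resize(im[60:300,200:460],None,fx=2.5,fy=2.5,interpolation=2))
E
```

```text
7.325 [0.67786182 0.02413674 0.16698357] [ 3.14154645e+00 -1.12577668e-03  2.92841898e+00] [-4.80648289e-02  3.89562687e-01  1.10894861e+00  2.31233958e-04
  1.64418423e+00 -1.40567063e+00]
(array([0.57602904, 0.04783778]), (0.5756018757820129, 0.047981470823287964), np.float64(151.63426392857042), np.float64(0.039278847064036254), 338)
```

View pics/w3c.png

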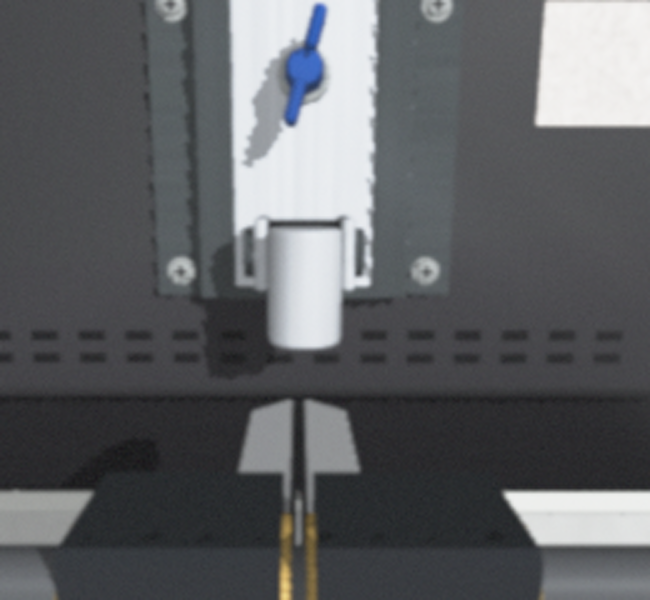

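The head is fully home: its foot is at the plate's end and the screw has moved to about (0.575, 0.048). The arm yields about 4 N/mm sideways. I'll orbit the closed fingertips clockwise behind one wing in small strokes, checking force after each, and plan those waypoints now.

```bash
cat > plan.py <<'E'
import numpy as np
Y=2.928; TX=np.array([np.cos(Y),np.sin(Y)]); TY=np.array([np.sin(Y),-np.cos(Y)])
A,B=8.,12.5; AX=np.array([574.8,48.2])
def wp(th,hub=9.,extra=0):   # wing angle deg -> block centre world mm, contact radius
    t=np.radians(th); X=np.array([np.cos(t),np.sin(t)]);Yw=np.array([-X[1],X[0]])
    c=np.array([[s*A,q*B] for s in(1,-1) for q in(1,-1)])
    cw=np.array([i*TX+j*TY for i,j in c]); lo=cw[np.argmin(cw@Yw)]
    cy=2.5+extra-(cw@Yw).min()
    for cx in np.arange(-15,40,.25):
        C=cx*X+cy*Yw; p=np.array([-C@TX,-C@TY]); q=np.abs(p)-[A,B]
        ct=cx+lo@X
        if np.linalg.norm(np.maximum(q,0))>=hub and max(q)>0 and ct>10: return AX+C,ct
E
python3 - <<'E'
from plan import *
tool=np.array([677.86,24.14])
for th in np.arange(151.6+20,151.6-380,-20):
    C,ct=wp(th); r=C-AX; d=C-tool
    print(round(th,1),"tool-cm from axis",np.round([r@TX/10,r@TY/10],2),"contact r",round(ct,1),"from now",np.round([d@TX/10,d@TY/10],2))
C,_=wp(151.6,extra=4);d=C-tool;print("start",[d@TX/10,d@TY/10])
E
```

```text
171.6 tool-cm from axis [ 1.62 -1.66] contact r 24.4 from now [12.2 -1.5]
151.6 tool-cm from axis [ 1.83 -1.21] contact r 10.0 from now [12.42 -1.04]
131.6 tool-cm from axis [ 1.77 -0.85] contact r 10.2 from now [12.35 -0.69]
111.6 tool-cm from axis [ 1.71 -0.34] contact r 12.7 from now [12.3  -0.17]
91.6 tool-cm from axis [1.7  1.36] contact r 27.5 from now [12.28  1.52]
71.6 tool-cm from axis [0.94 2.29] contact r 10.2 from now [11.52  2.46]
51.6 tool-cm from axis [0.58 2.26] contact r 10.1 from now [11.16  2.43]
31.6 tool-cm from axis [0.21 2.17] contact r 10.6 from now [10.79  2.33]
11.6 tool-cm from axis [-0.63  2.16] contact r 16.8 from now [9.95 2.32]
-8.4 tool-cm from axis [-1.62  1.66] contact r 24.4 from now [8.96 1.83]
-28.4 tool-cm from axis [-1.83  1.21] contact r 10.0 from now [8.75 1.38]
-48.4 tool-cm from axis [-1.77  0.85] contact r 10.2 from now [8.81 1.02]
-68.4 tool-cm from axis [-1.71  0.34] contact r 12.7 from now [8.87 0.5 ]
-88.4 tool-cm from axis [-1.7  -1.36] contact r 27.5 from now [ 8.88 -1.19]
-108.4 tool-cm from axis [-0.94 -2.29] contact r 10.2 from now [ 9.64 -2.12]
-128.4 tool-cm from axis [-0.58 -2.26] contact r 10.1 from now [10.  -2.1]
-148.4 tool-cm from axis [-0.21 -2.17] contact r 10.6 from now [10.37 -2.  ]
-168.4 tool-cm from axis [ 0.63 -2.16] contact r 16.8 from now [11.21 -1.99]
-188.4 tool-cm from axis [ 1.62 -1.66] contact r 24.4 from now [12.2 -1.5]
-208.4 tool-cm from axis [ 1.83 -1.21] contact r 10.0 from now [12.42 -1.04]
start [np.float64(12.527598098580842), np.float64(-1.4279474333001039)]
```

>>> servo_tool:
  targets:
    - [5,-0.7,0,0]
    - [10,-1.5,0,0]
    - [12.6,-1.5,0,0]
    - [12.6,-1.5,0,0]
    - [12.6,-1.5,3,0]
    - [12.6,-1.5,6,0]
    - [12.6,-1.5,7,0]
    - [12.6,-1.5,7,0]

```text
time: 8.38
tool_pos: [0.5522, 0.036, 0.0974]
ee_rot: [-3.142, -0.0, 2.928]
wrist_force: [-0.3, 0.7, 0.0]
width: 0.0007
finger_force: 0.0
```

>>> servo_tool:
  targets:
    - [0,0,0.6,0]
    - [0,0,1.1,0]
    - [0,0,1.1,0]
    - [-0.1,0.2,1.1,0]
    - [-0.1,0.4,1.1,0]
    - [-0.1,0.4,1.1,0]

```text
time: 9.12
tool_pos: [0.554, 0.0399, 0.0866]
ee_rot: [3.141, 0.0, 2.929]
wrist_force: [-0.3, -0.4, 1.3]
width: 0.0004
finger_force: 0.0
```

>>> servo_tool:
  targets:
    - [-0.03,0.15,0,0]
    - [-0.06,0.3,0,0]
    - [-0.09,0.45,0,0]
    - [-0.09,0.45,0,0]

```text
time: 9.62
tool_pos: [0.5557, 0.0437, 0.0865]
ee_rot: [-3.141, -0.0, 2.928]
wrist_force: [-0.8, -3.3, 0.1]
width: 0.0006
finger_force: 1.3
```

>>> servo_tool:
  targets:
    - [-0.02,0.17,0,0]
    - [-0.04,0.34,0,0]
    - [-0.06,0.5,0,0]
    - [-0.06,0.5,0,0]

```text
time: 10.12
tool_pos: [0.5572, 0.0492, 0.0863]
ee_rot: [3.141, -0.001, 2.929]
wrist_force: [-1.3, -1.3, 0.2]
width: 0.0005
finger_force: 0.9
```

>>> servo_tool:
  targets:
    - [0,0.3,0,0]
    - [0,0.6,0,0]
    - [0,0.9,0,0]
    - [0,1.2,0,0]
    - [0,1.2,0,0]

```text
time: 10.75
tool_pos: [0.5601, 0.0612, 0.0866]
ee_rot: [3.14, 0.0, 2.929]
wrist_force: [-0.9, 0.7, -0.7]
width: 0.0007
finger_force: 0.5
```

>>> servo_tool:
  targets:
    - [-0.05,0.4,0,0]
    - [-0.2,0.7,0,0]
    - [-0.4,0.95,0,0]
    - [-0.4,0.95,0,0]

```text
time: 11.25
tool_pos: [0.5662, 0.0691, 0.0865]
ee_rot: [3.141, 0.0, 2.929]
wrist_force: [-1.4, 0.2, 0.5]
width: 0.0005
finger_force: 0.4
```

>>> servo_tool:
  targets:
    - [-0.1,0.25,0,0]
    - [-0.3,0.43,0,0]
    - [-0.5,0.43,0,0]
    - [-0.5,0.43,0,0]

```text
time: 11.75
tool_pos: [0.5715, 0.0721, 0.0863]
ee_rot: [3.141, -0.001, 2.928]
wrist_force: [-2.0, 0.5, -1.1]
width: 0.0004
finger_force: 1.0
```

>>> servo_tool:
  targets:
    - [-0.15,-0.02,0,0]
    - [-0.3,-0.04,0,0]
    - [-0.43,-0.06,0,0]
    - [-0.43,-0.06,0,0]

```text
time: 12.25
tool_pos: [0.576, 0.0707, 0.0865]
ee_rot: [3.141, 0.0, 2.928]
wrist_force: [-1.9, 0.8, -0.7]
width: 0.0002
finger_force: 0.9
```

>>> servo_tool:
  targets:
    - [-0.15,-0.02,0,0]
    - [-0.3,-0.04,0,0]
    - [-0.48,-0.05,0,0]
    - [-0.48,-0.05,0,0]

```text
time: 12.75
tool_pos: [0.5809, 0.069, 0.0867]
ee_rot: [3.141, 0.001, 2.928]
wrist_force: [-1.5, 2.1, -0.8]
width: 0.0006
finger_force: 0.7
```

>>> servo_tool:
  targets:
    - [-0.2,0,0,0]
    - [-0.4,0,0,0]
    - [-0.6,-0.02,0,0]
    - [-0.8,-0.07,0,0]
    - [-0.8,-0.07,0,0]

```text
time: 13.38
tool_pos: [0.5886, 0.0665, 0.0866]
ee_rot: [3.141, 0.001, 2.928]
wrist_force: [-0.0, 1.2, -0.9]
width: 0.0006
finger_force: 0.5
```

>>> servo_tool:
  targets:
    - [-0.3,-0.1,0,0]
    - [-0.55,-0.25,0,0]
    - [-0.74,-0.44,0,0]
    - [-0.74,-0.44,0,0]

```text
time: 13.88
tool_pos: [0.5945, 0.0604, 0.0865]
ee_rot: [-3.141, 0.0, 2.928]
wrist_force: [-0.3, 0.4, -0.6]
width: 0.0007
finger_force: 0.3
```

>>> servo_tool:
  targets:
    - [-0.1,-0.15,0,0]
    - [-0.19,-0.3,0,0]
    - [-0.19,-0.45,0,0]
    - [-0.19,-0.45,0,0]

```text
time: 14.38
tool_pos: [0.5952, 0.0561, 0.0864]
ee_rot: [3.141, 0.0, 2.928]
wrist_force: [-1.0, 2.0, -0.6]
width: 0.0007
finger_force: 1.1
```

>>> servo_tool:
  targets:
    - [0.02,-0.17,0,0]
    - [0.04,-0.34,0,0]
    - [0.08,-0.52,0,0]
    - [0.08,-0.52,0,0]

```text
time: 14.88
tool_pos: [0.5936, 0.0506, 0.0867]
ee_rot: [-3.141, 0.001, 2.928]
wrist_force: [1.3, 2.3, -1.1]
width: 0.0003
finger_force: 0.9
```

>>> servo_tool:
  targets:
    - [0.02,-0.2,0,0]
    - [0.04,-0.4,0,0]
    - [0.04,-0.6,0,0]
    - [0.04,-0.6,0,0]

```text
time: 15.38
tool_pos: [0.5917, 0.0447, 0.0866]
ee_rot: [-3.141, 0.001, 2.928]
wrist_force: [0.9, 0.4, -0.1]
width: 0.0004
finger_force: 0.7
```

Commanded about (-1.71, 0.09) from the axis; now a slide along the wing.

>>> servo_tool:
  targets:
    - [0,-0.3,0,0]
    - [0,-0.6,0,0]
    - [0,-0.9,0,0]
    - [0,-1.2,0,0]
    - [0.05,-1.5,0,0]
    - [0.05,-1.5,0,0]

```text
time: 16.12
tool_pos: [0.5878, 0.0301, 0.0865]
ee_rot: [-3.141, -0.0, 2.928]
wrist_force: [0.4, -0.7, -0.2]
width: 0.0007
finger_force: 0.5
```

>>> servo_tool:
  targets:
    - [0.1,-0.35,0,0]
    - [0.3,-0.65,0,0]
    - [0.5,-0.85,0,0]
    - [0.5,-0.85,0,0]

```text
time: 16.62
tool_pos: [0.5811, 0.0232, 0.0865]
ee_rot: [-3.141, -0.0, 2.928]
wrist_force: [0.7, 1.2, -0.7]
width: 0.0002
finger_force: 0.5
```

>>> servo_tool:
  targets:
    - [0.2,-0.02,0,0]
    - [0.4,-0.02,0,0]
    - [0.55,-0.02,0,0]
    - [0.55,-0.02,0,0]

```text
time: 17.12
tool_pos: [0.5757, 0.0244, 0.0865]
ee_rot: [-3.142, -0.0, 2.929]
wrist_force: [1.8, -1.1, -0.7]
width: 0.0002
finger_force: 0.9
```

>>> servo_tool:
  targets:
    - [0.15,0.03,0,0]
    - [0.3,0.06,0,0]
    - [0.48,0.1,0,0]
    - [0.48,0.1,0,0]

```text
time: 17.62
tool_pos: [0.5711, 0.0264, 0.0865]
ee_rot: [-3.142, -0.0, 2.929]
wrist_force: [1.1, -0.7, -0.6]
width: 0.0006
finger_force: 0.7
```

>>> servo_tool:
  targets:
    - [0.2,0,0,0]
    - [0.4,0.02,0,0]
    - [0.6,0.03,0,0]
    - [0.75,0.04,0,0]
    - [0.75,0.04,0,0]

```text
time: 18.25
tool_pos: [0.5637, 0.0284, 0.0864]
ee_rot: [-3.141, -0.001, 2.929]
wrist_force: [0.1, -1.6, -0.1]
width: 0.0003
finger_force: 0.5
```

>>> servo_tool:
  targets:
    - [0.25,0.03,0,0]
    - [0.5,0.12,0,0]
    - [0.7,0.24,0,0]
    - [0.7,0.24,0,0]

```text
time: 18.75
tool_pos: [0.5574, 0.0324, 0.0864]
ee_rot: [3.142, -0.001, 2.929]
wrist_force: [-0.4, -1.2, -0.2]
width: 0.0002
finger_force: 0.4
```

>>> servo_tool:
  targets:
    - [0.2,0.12,0,0]
    - [0.35,0.25,0,0]
    - [0.42,0.4,0,0]
    - [0.42,0.4,0,0]

```text
time: 19.25
tool_pos: [0.5545, 0.0372, 0.0865]
ee_rot: [3.141, -0.0, 2.929]
wrist_force: [0.4, -0.1, -0.4]
width: 0.0005
finger_force: 0.4
```

>>> servo_tool:
  targets:
    - [0.06,0.15,0,0]
    - [0.09,0.3,0,0]
    - [0.09,0.42,0,0]
    - [0.09,0.42,0,0]

```text
time: 19.75
tool_pos: [0.5545, 0.0384, 0.0865]
ee_rot: [-3.136, 0.001, 2.927]
wrist_force: [-0.3, -7.8, 0.1]
width: 0.0004
finger_force: 4.1
```

Stalled at 7.8 N, after about 345°, where this same spot moved freely a turn ago, so that is the stop. I'll retreat and look.

>>> servo_tool:
  targets:
    - [0.1,-0.4,0,0]
    - [0.3,-0.8,0,0]
    - [0.5,-0.8,-3,0]
    - [0.5,-0.8,-8,0]
    - [-5,0,-8,0]
    - [-10,0.5,-8,0]
    - [-12,1,-8,0]
    - [-12,1,-8,0]

```text
time: 20.75
tool_pos: [0.6743, 0.0262, 0.1652]
ee_rot: [3.141, -0.002, 2.929]
wrist_force: [0.9, 0.0, 0.2]
width: 0.0006
finger_force: 0.0
```

>>> servo_tool:
  targets:
    - [0,0,0,0]
    - [0,0,0,0]

```text
time: 21.0
tool_pos: [0.6731, 0.026, 0.167]
ee_rot: [3.141, 0.0, 2.929]
wrist_force: [0.0, 0.4, 0.2]
width: 0.0009
finger_force: 0.0
```

```bash
python3 - <<'E'
from loc import *
o=get_obs();cm=camera_model("wrist");im=snapshot("wrist")
print(o["time"],o["tool_pos"],o["wrist_force"]);print(screw(im,cm))
cv2.imwrite("pics/w4c.png",cv2.resize(im[60:300,200:460],None,fx=2.5,fy=2.5,interpolation=2))
E
```

```text
21.0 [0.67313179 0.02597304 0.16701582] [0.0288627  0.38222739 0.17726122]
(array([0.57592794, 0.04780019]), (0.5755513906478882, 0.047899678349494934), np.float64(167.82562790121685), np.float64(0.038265235642092485), 314)
```

View pics/w4c.png

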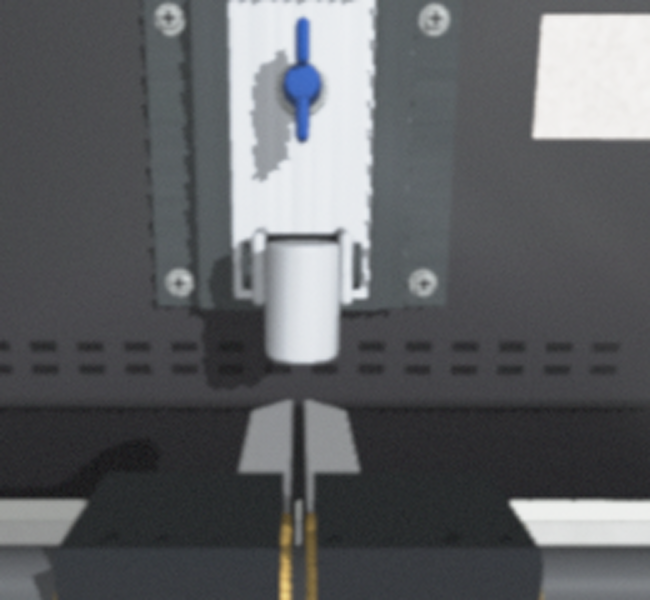

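The picture shows the wings at yaw 167.8°, exactly along the rails (hub at crop (303,83)). The head has not moved since the push, and the robot is clear.

```bash
python3 -c "
from bench import *
print(close_job())"
```

```text
the job is handed in; nothing more can be done
None
```

I pushed the head home against the end stop (force peaked near 23 N) and turned the thumbscrew clockwise about 345° until it stopped (about 8 N at the wing). I left the loose things alone and handed the job in at about 21 s; no verdict was returned.

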